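Push a cement specimen out of its mould from below and load it against the tester's switch

ROBOT

A 6-joint arm with a two-finger parallel gripper is mounted at the origin on the work surface. World frame = base frame: x ahead of the robot, y to its left, z up, the work surface at z = 0. Lengths are in m, angles in rad, forces in N, time in s.
With the tool pointing down it reaches from about 0.2 to 0.875 m from the base axis. Payload 3.4 kg.
Tool frame: the origin (TCP) lies where the fingers leave the gripper's body, on its centre line; the fingertips stand 97 mm ahead of it and the grasp point (between the pads) lies 78 mm ahead of it; z points along the fingers, x is the direction in which the jaws open and shut, and the axes are right-handed (so a half turn about z gives the same grasp; the last joint's range is limited). The gripper opens to 94 mm and grips with 3 to 60 N. Pads are 16 mm wide; open, the fingers measure 119 mm over their backs; the gripper's body (75 mm by 177 mm) begins 78 mm behind the grasp point.
Start: joints at [-1.361, 0.276, 1.505, -0, 1.361, -0.121], TCP at [0.187, -0.544, 0.303] pointing down, gripper open.
Joint ranges: [-2.89, 2.89], [-0.75, 2.08], [0.22, 2.7], [-1.18, 4.32], [0.11, 2.71], [-2.7, 2.7]. Speed limits (rad/s): [2.57, 2.57, 3.14, 3.14, 3.14, 3.14].

INTERFACE

Orientations are given as a unit quaternion [x, y, z, w].
In Python, from bench import arm gives the robot as it stands.
- The arm moves only by the tool jog_arm, never from a script. Its argument "increments" is a list of rows, each an object of numbers: "dx", "dy", "dz": the shift along the tool's x, y, z in m; "yaw": the turn about the tool's z in rad; "hand": the closure in counts, from 0 (fully open) to 255 (shut). A call has exactly 10 rows; each row shifts and turns the commanded pose from where the row before left it, along the tool's axes as they then stand; what a row does not reach is not made up. A row lasts 1/8 s, in which the tool goes at most 62.5 mm and 10.7 degrees, less where a joint would pass 70% of its speed; a pose out of reach is approached as far as the arm can. A call is refused whole if a number of a shift passes 0.0625 or a number of a turn 0.188, either way. A call with a gripper value outside its range is refused whole. The fingers move at their own pace and stop on an object; "grip_force" is the grip in N (left out, the last holds). Time passes only in rows, so rows that do not move let the fingers close, or fill a call up. It gives the time, the measured TCP pose, the force and the opening at its end, in the units of the state.
- arm.sense(): the state, without advancing time (a new reading comes with each control period).
- arm.camera(name): name is "side" or "top" or "wrist"; returns the picture (384x512x3 uint8, red, green, blue); there is no depth.
- arm.camera_model(name): a dict with "fx", "fy", "cx", "cy" (pixels), "k1" (the pictures are not rectified: a ray, as slopes to the right and down, at radius r is drawn at 1 + k1 r^2 times it, then the intrinsics apply), "world_to_cam" (4x4, takes a point from world to camera coordinates); the wrist camera has in their place "hand_eye" (4x4, takes a point from camera to tool coordinates, whose origin is the TCP and whose axes are the tool frame's). Camera axes: x right, y down, z forward; pixel columns grow to the right and rows downward; lengths in m; the calibration is good to about 2 mm. A picture is of the moment at which its call begins: read the wrist's pose just before it. camera_model takes no time and is no camera call.
- arm.finish_job(): hands the job in, once; it reports no verdict.
The state is a dict: "clock": time; "q": joint angles; "dq": joint speeds; "joint_torque": joint torques, N m; "position": TCP position; "orientation": TCP orientation; "contact_force": force on the tool from outside, world axes, zero at the start; "torque": the same for the moment, N m; "finger_gap": finger opening in m.
Only numpy, scipy, OpenCV 4.12 (cv2) and the standard library are available. Lean on these libraries where they do the work, as an engineer would, in place of code of your own. Each camera call takes 0.05 s, during which the arm holds its last target. There are 200 camera calls.

TASK

Take the standing push-out tool, bring its pin under the stand and poke the cement cylinder up from below through the access hole until the loose bottom is fully raised, then stand the tool back on the table, upright and well clear of the stand. Lift the cylinder out, set it upright in the channel of the loading bed short of the roller lever, then slide it along the channel until the lever switch just clicks, without overtravel, and leave it there. Keep the cylinder upright throughout and do not disturb the other things on the table.

Things in the scene. Friction and masses are not known exactly. Their poses are not given: they have to be found in the camera images.
- stand: Fixed steel demoulding stand, a bridge: plate 100 (x) by 96 (y) by 10 mm on two 8 mm side walls at its +y and -y edges; underside of the plate at z 90 mm. Open at its -x and +x ends, 80 mm clear between the walls. On top a dark steel mould tube (outer 68 mm, bore 52 mm, rim at z 168 mm). Origin on the table under the mould's axis; -x end faces roughly to the robot, yaw varies.
- access (a point): Centre of the round 28 mm access hole on the underside of the stand's plate, on the mould's axis, 90 mm above the table.
- disc (a joint): Lift (m) of the loose bottom disc in the mould: 0 lying on the plate (its underside 100 mm above the table), up to 0.040 raised. Its seal drags with about 4 N, so it stays where it is left and holds the specimen up; pushing it up with the specimen takes 6 to 8 N.
- specimen: Grey hardened cement cylinder, 50 mm diameter, 60 mm tall, about 0.25 kg, origin at the centre of its underside, z up its axis. At the start it sits on the disc inside the mould with its top 2 mm below the rim; 1 mm of play all round.
- pusher: Push-out tool standing on the table, about 0.22 kg: a flat steel foot (x -27 to +95, y +-20, 10 mm thick), an upright black square handle 24 by 24 mm at the origin, up to z 190 mm, and an upright steel pin of 14 mm diameter at x = +75 mm whose tip is at z 72 mm. Origin on the underside of the foot below the handle; z up. It stands by itself.
- pin_tip (a point): Tip of the push-out tool's pin, 75 mm ahead (+x) of the handle, 72 mm above the foot's underside.
- bed: Fixed aluminium loading bed of the tester, 190 (x) by 100 (y) mm, top at z 25 mm. Along it, from x -95 to +55, two steel rails 8 mm high leave a channel 60 mm wide on its centre line. A roller lever switch stands at its +x end. Origin on the table under its centre; yaw varies.
- switch (a joint): Angle (rad) of the switch's roller lever: 0 free, grows as the roller is pushed towards the bed's +x. It clicks at 0.20 and is overtravelled at 0.40. Pivot at bed x +54 mm, z 37 mm; arm 40 mm, leaning 0.2 rad to -x when free; roller 12 mm in diameter, 76 mm above the table. A 50 mm specimen in the channel first touches it with its axis at bed x +15 mm, clicks it at +23 mm, overtravels at +31 mm. Pushing takes about 0.4 N.
- beaker: Bystander: glass beaker, 66 mm wide, 90 mm tall, origin under its centre.
- cone_mould: Bystander: plain steel ring, 72 mm outside, 40 mm tall, origin under its centre.
- bottle: Bystander: white plastic bottle, 60 mm wide, 200 mm tall, origin under its centre.
- weight: Bystander: steel calibration weight with a knob, 44 mm wide, 68 mm tall, origin under its centre.
- straightedge: Bystander: flat steel straightedge 200 by 30 by 4 mm, long along its x, origin under its centre.
- spatula: Bystander: spatula 200 mm long lying along its x, origin under its middle.
- glass_plate: Bystander: clear glass plate 100 by 100 by 6 mm, origin under its centre.
Not all that is in view belongs to the job. Leave any orange look-alike of the bed alone. What is shaped like the pusher but yellow is not meant.

How it is judged:
By the outcome, as a careful person would: the job done as asked, in the order asked, and still so for the second after the job is handed in, with the robot touching nothing.
It also fails if it takes over 72 s, if anything falls off the work surface, if the arm or the gripper's body presses on something with over 40 N, if the wrist force passes 120 N, or if a joint passes its speed limit or range.

## Working session

There is one attempt and no reset: what is moved stays moved. The work goes in short steps, Python scripts to look and compute and a tool call to move; the robot and the scene stay as the last step left them, time stands still between calls to the robot, and variables do not carry over. Pictures are saved under pics/ and viewed, about 8 in all and at most 12, crops included, and the job is handed in when it is done.

Besides the shell and the picture viewer there is one more tool, called after "Request:" by a JSON object that holds its "method" and its "body". jog_arm: Moves the arm, as the interface text tells. Its arguments: {"type":"object","properties":{"increments":{"type":"array"},"grip_force":{"type":"number"}},"required":["increments"]}

```bash
mkdir -p pics; ls; python3 - <<'E'
from bench import arm
import cv2,numpy as np
print(arm.sense())
for n in("top","side","wrist"):
    print(n,arm.camera_model(n)); 
t=arm.camera("top");s=arm.camera("side")
cv2.imwrite("pics/top0.png",t[:,:,::-1]);cv2.imwrite("pics/side0.png",s[:,:,::-1])
E
```

```text
pics
{'clock': 0.0, 'q': array([-1.36101247e+00,  2.76597458e-01,  1.50607628e+00,  6.01382136e-06,
        1.36072826e+00, -1.21002874e-01]), 'dq': array([-0.00146326, -0.0014512 ,  0.00105659, -0.00092682,  0.00060813,
       -0.00051201]), 'joint_torque': array([-3.98381680e-04, -4.04581976e+01, -2.37225527e+01,  7.00922753e-02,
        3.45500722e-02, -1.47053247e-04]), 'position': array([ 0.18666761, -0.54345351,  0.30182586]), 'orientation': array([ 8.13874971e-01, -5.81039338e-01, -6.65472415e-04, -6.12851894e-04]), 'contact_force': array([0.29071762, 0.37599674, 0.38356826]), 'torque': array([-0.02948754, -0.00621578,  0.04449544]), 'finger_gap': 0.09390843812079608}
top {'fx': 378.41608494473195, 'fy': 378.41608494473195, 'cx': 252.08836188080525, 'cy': 188.83297364283501, 'k1': -0.0038230995802407916, 'world_to_cam': array([[ 0.01069623, -0.99993775, -0.0031753 , -0.05778991],
       [-0.9892122 , -0.01011743, -0.14613988,  0.55763309],
       [ 0.14609866,  0.00470419, -0.98925884,  1.13091254],
       [ 0.        ,  0.        ,  0.        ,  1.        ]])}
side {'fx': 455
[... 171 characters left out ...]
01999995,  0.51944894],
       [-0.02497578,  0.57653776, -0.8166887 ,  0.1102843 ],
       [ 0.06994958, -0.81393334, -0.5767318 ,  1.5901672 ],
       [ 0.        ,  0.        ,  0.        ,  1.        ]])}
wrist {'fx': 311.00988611182675, 'fy': 311.00988611182675, 'cx': 253.48361913866836, 'cy': 192.1502315223966, 'k1': -0.08469669747012656, 'hand_eye': array([[ 9.99999888e-01, -1.06096825e-04,  4.61586939e-04,
        -2.41979416e-04],
       [-7.29164326e-06,  9.71022365e-01,  2.38988635e-01,
        -6.98552032e-02],
       [-4.73567177e-04, -2.38988611e-01,  9.71022255e-01,
        -8.19039281e-02],
       [ 0.00000000e+00,  0.00000000e+00,  0.00000000e+00,
         1.00000000e+00]])}
```

View pics/top0.png

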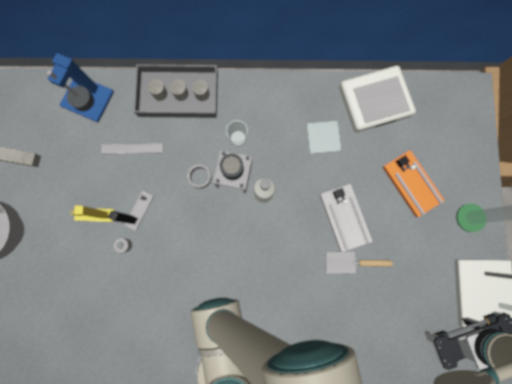

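View pics/side0.png

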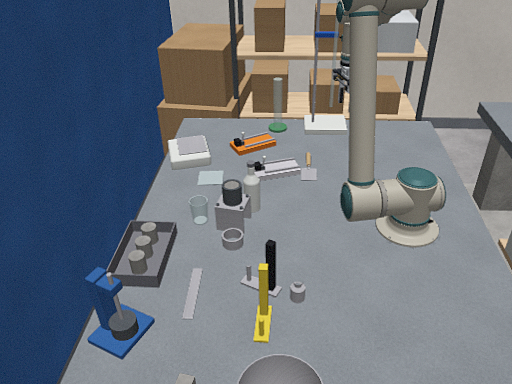

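Candidates for the pusher: the black-handled tool (top ~(137,212), side (268,270)) and the yellow one (top (92,213), side (264,300)). The black handle with the steel foot fits. Beds: silver at (346,218) and orange at (413,183); the silver one fits. I'll confirm both in one crop.

```bash
cat > h.py <<'E'
from bench import arm
import cv2,numpy as np
from scipy.spatial.transform import Rotation as R
def cam(n,st=None):
    m=arm.camera_model(n)
    if n=="wrist":
        T=np.eye(4);T[:3,:3]=R.from_quat(st["orientation"]).as_matrix();T[:3,3]=st["position"]
        C=T@m["hand_eye"]
    else: C=np.linalg.inv(m["world_to_cam"])
    return m,C
def ray(c,uv):
    m,C=c; d=np.array([(uv[0]-m["cx"])/m["fx"],(uv[1]-m["cy"])/m["fy"]]);s=d.copy()
    for _ in range(10): s=d/(1+m["k1"]*(s@s))
    v=C[:3,:3]@np.array([s[0],s[1],1]);return C[:3,3],v/np.linalg.norm(v)
def plane(c,uv,z):
    o,d=ray(c,uv);return o+d*(z-o[2])/d[2]
def proj(c,p):
    m,C=c;q=np.linalg.inv(C)@np.append(p,1);s=q[:2]/q[2];s=s*(1+m["k1"]*(s@s))
    return np.array([s[0]*m["fx"]+m["cx"],s[1]*m["fy"]+m["cy"]])
def tri(rs):
    A=np.zeros((3,3));b=np.zeros(3)
    for o,d in rs:
        P=np.eye(3)-np.outer(d,d);A+=P;b+=P@o
    x=np.linalg.solve(A,b)
    return x,[float(np.linalg.norm((np.eye(3)-np.outer(d,d))@(x-o))) for o,d in rs]
def crop(im,x0,y0,w,h,k): return cv2.resize(im[y0:y0+h,x0:x0+w],None,fx=k,fy=k,interpolation=cv2.INTER_CUBIC)
E
python3 - <<'E'
from h import *
t=cv2.imread("pics/top0.png");s=cv2.imread("pics/side0.png")
a=np.hstack([crop(t,65,180,100,75,4),crop(t,305,170,100,75,4)])
b=np.hstack([crop(t,180,110,100,75,4),crop(s,230,225,100,75,4)])
cv2.imwrite("pics/c0.png",np.vstack([a,b]))
c=cam("top")
for n,uv,z in[("stand rim",(232,166),.168),("pin",(146,195),.072),("handle base",(133,218),.01),("bed near",(357,247),.025),("bed far",(336,188),.025)]: print(n,plane(c,uv,z).round(3))
E
```

```text
stand rim [0.603 0.004 0.168]
pin [0.532 0.267 0.072]
handle base [0.466 0.322 0.01 ]
bed near [ 0.383 -0.376  0.025]
bed far [ 0.566 -0.315  0.025]
```

View pics/c0.png

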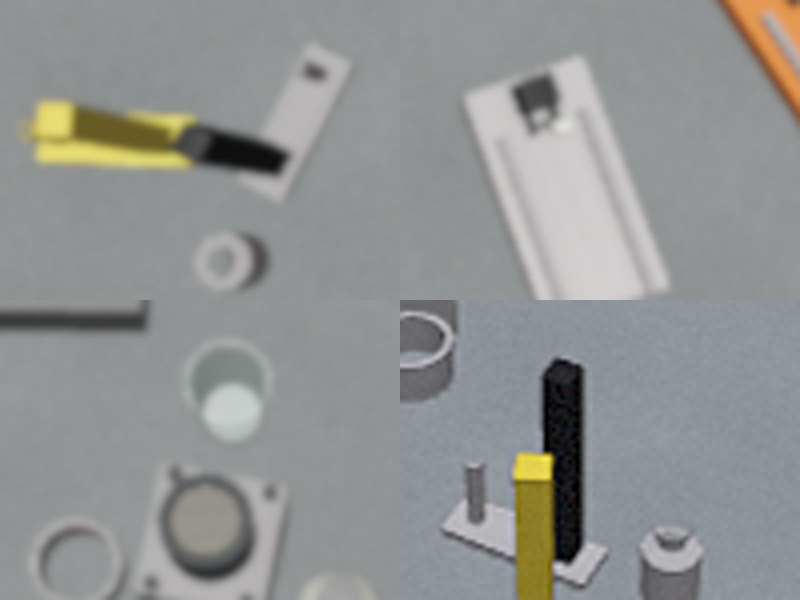

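The crop confirms it: black-handled tool with steel foot and pin (foot corners in the top view about (143,190), (153,195), (136,230), (125,225)), silver bed with its lever at (343,196), stand at about (232,166). Next I'll turn these into positions.

```bash
python3 - <<'E'
from h import *
c=cam("top");s=cam("side")
T=lambda x0,y0,px,py,ox=0,oy=0:np.array([x0+(px-ox+.5)/4-.5,y0+(py-oy+.5)/4-.5])
# pusher foot corners
P=[plane(c,T(65,180,*p),.01)[:2] for p in[(312,42),(352,62),(283,202),(240,180)]]
print("foot",np.round(P,3));f=(P[0]+P[1])/2;b=(P[2]+P[3])/2;ax=(f-b);print("len",np.linalg.norm(ax),"width",np.linalg.norm(P[0]-P[1]));ax/=np.linalg.norm(ax)
o=(f+b)/2-ax*.034;print("pusher o",o.round(3),"yaw",np.degrees(np.arctan2(ax[1],ax[0])))
# handle top two views
ht=T(65,180,196,141);hs=T(230,225,563,366,400,300)
print("handle top",tri([ray(c,ht),ray(s,hs)]))
pt=T(65,180,311,68);ps=T(230,225,476,463,400,300);print("pin tip",tri([ray(c,pt),ray(s,ps)]))
# stand
for p in[(168,462),(287,487)]: print("plate",plane(c,T(180,110,*p,0,300),.1).round(3))
print("rim",plane(c,T(180,110,208,526,0,300),.168).round(3), "side rim z.168",plane(s,(232,185),.168).round(3))
print(tri([ray(c,T(180,110,208,526,0,300)),ray(s,(232,185))]))
B=[plane(c,T(305,170,*p,400,0),.025)[:2] for p in[(463,95),(583,55),(668,290)]];B.append(plane(c,(343,250),.025)[:2])
print("bed",np.round(B,3))
for n,uv,z in[("ring",(199,176),.02),("bottle",(263,190),.1),("weight",(122,245),.05),("beaker",(237,132),.045)]:print(n,plane(c,uv,z).round(3))
E
```

```text
foot [[0.555 0.296]
 [0.539 0.264]
 [0.428 0.312]
 [0.445 0.347]]
len 0.12121207914359 width 0.03622590551466933
pusher o [0.461 0.319] yaw -24.235996210043428
handle top (array([0.46105335, 0.31693818, 0.19021749]), [0.0008936507481765876, 0.000893650748176511])
pin tip (array([0.5278686 , 0.28111826, 0.0603171 ]), [0.00011905285930506505, 0.00011905285930524386])
plate [0.665 0.04  0.1  ]
plate [ 0.647 -0.049  0.1  ]
rim [0.603 0.005 0.168] side rim z.168 [0.604 0.013 0.168]
(array([0.60448966, 0.0053806 , 0.16294293]), [0.0007074770432030973, 0.0007074770432032633])
bed [[ 0.548 -0.266]
 [ 0.581 -0.361]
 [ 0.399 -0.421]
 [ 0.374 -0.332]]
ring [0.601 0.117 0.02 ]
bottle [ 0.546 -0.084  0.1  ]
weight [0.382 0.338 0.05 ]
beaker [ 0.738 -0.002  0.045]
```

Request:
{"method": "jog_arm", "body": {"increments": [{"dx":-0.045,"dy":-0.034,"dz":-0.004},{"dx":-0.045,"dy":-0.034,"dz":-0.004},{"dx":-0.045,"dy":-0.034,"dz":-0.004},{"dx":-0.045,"dy":-0.034,"dz":-0.004},{"dx":-0.045,"dy":-0.034,"dz":-0.004},{"dx":-0.045,"dy":-0.034,"dz":-0.004},{"dx":-0.045,"dy":-0.034,"dz":-0.004},{"dx":-0.045,"dy":-0.034,"dz":-0.004},{"dx":-0.045,"dy":-0.034,"dz":-0.004},{"dx":-0.045,"dy":-0.034,"dz":-0.004}], "grip_force": 60}}

```text
invalid input at $.increments[0]: expected keys dx, dy, dz, yaw, hand
```

Request:
{"method": "jog_arm", "body": {"increments": [{"dx":-0.045,"dy":-0.034},{"dx":-0.045,"dy":-0.034},{"dx":-0.045,"dy":-0.034},{"dx":-0.045,"dy":-0.034},{"dx":-0.045,"dy":-0.034},{"yaw":-0.16},{"yaw":-0.16},{"yaw":-0.16},{"yaw":-0.16},{"yaw":-0.16}]}}

```text
invalid input at $.increments[0]: expected keys dx, dy, dz, yaw, hand
```

```bash
cat >> h.py <<'E'
def delta(x,y,ang_deg,z=None):
    s=arm.sense();M=R.from_quat(s["orientation"]).as_matrix();p=s["position"]
    a=np.degrees(np.arctan2(M[1,0],M[0,0]));d=np.array([x,y,p[2] if z is None else z])-p
    print("pos",p.round(4),"ang %.1f"%a,"tilt",M[:2,2].round(4),"gap %.4f"%s["finger_gap"],"F",s["contact_force"].round(1),"t %.2f"%s["clock"])
    print("tool delta (before yaw)",(M.T@d).round(4),"yaw",round(float(np.radians((a-ang_deg+90)%180-90)),3))
def shot(name,f):
    s=arm.sense();im=arm.camera(name);cv2.imwrite("pics/"+f,im[:,:,::-1])
    np.savez("pics/"+f+".npz",position=s["position"],orientation=s["orientation"]);return im,cam(name,s)
E
python3 - <<'E'
from h import *
delta(.461,.318,-26);shot("wrist","w1.png")
E
```

```text
pos [ 0.1867 -0.5435  0.3019] ang -71.0 tilt [-0.0003  0.0015] gap 0.0938 F [ 0.3  0.4 -1.3] t 0.10
tool delta (before yaw) [-0.7257 -0.5393  0.0012] yaw -0.786
```

View pics/w1.png

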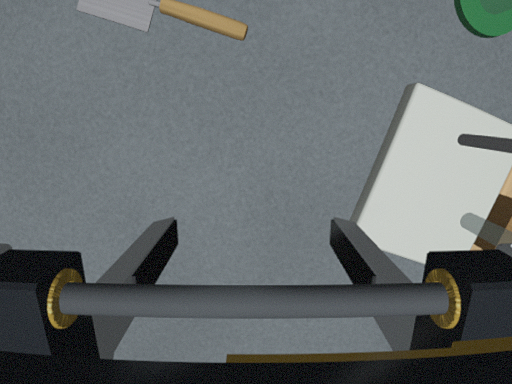

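The picture only shows the start view (spatula and fingers), because the moves were refused: all five keys are required in every row.

Request:
{"method": "jog_arm", "body": {"increments": [{"dx":-0.045,"dy":-0.034,"dz":-0.004,"yaw":0,"hand":0},{"dx":-0.045,"dy":-0.034,"dz":-0.004,"yaw":0,"hand":0},{"dx":-0.045,"dy":-0.034,"dz":-0.004,"yaw":0,"hand":0},{"dx":-0.045,"dy":-0.034,"dz":-0.004,"yaw":0,"hand":0},{"dx":-0.045,"dy":-0.034,"dz":-0.004,"yaw":0,"hand":0},{"dx":-0.045,"dy":-0.034,"dz":-0.004,"yaw":0,"hand":0},{"dx":-0.045,"dy":-0.034,"dz":-0.004,"yaw":0,"hand":0},{"dx":-0.045,"dy":-0.034,"dz":-0.004,"yaw":0,"hand":0},{"dx":-0.045,"dy":-0.034,"dz":-0.004,"yaw":0,"hand":0},{"dx":-0.045,"dy":-0.034,"dz":-0.004,"yaw":0,"hand":0}], "grip_force": 60}}

```text
clock: 1.4
position: [0.3622, -0.006, 0.3429]
orientation: [0.814, -0.581, 0.0, -0.0]
contact_force: [0.2, -0.0, 0.1]
finger_gap: 0.0937
```

Request:
{"method": "jog_arm", "body": {"increments": [{"dx":-0.045,"dy":-0.034,"dz":0,"yaw":0,"hand":0},{"dx":-0.045,"dy":-0.034,"dz":0,"yaw":0,"hand":0},{"dx":-0.045,"dy":-0.034,"dz":0,"yaw":0,"hand":0},{"dx":-0.045,"dy":-0.034,"dz":0,"yaw":0,"hand":0},{"dx":-0.045,"dy":-0.034,"dz":0,"yaw":0,"hand":0},{"dx":0,"dy":0,"dz":0,"yaw":-0.16,"hand":0},{"dx":0,"dy":0,"dz":0,"yaw":-0.16,"hand":0},{"dx":0,"dy":0,"dz":0,"yaw":-0.16,"hand":0},{"dx":0,"dy":0,"dz":0,"yaw":-0.16,"hand":0},{"dx":0,"dy":0,"dz":0,"yaw":-0.16,"hand":0}]}}

```text
clock: 2.65
position: [0.4497, 0.2602, 0.3423]
orientation: [0.976, -0.216, -0.0, 0.0]
contact_force: [1.1, 0.2, -0.3]
finger_gap: 0.0939
```

```bash
python3 - <<'E'
from h import *
delta(.461,.318,-26);shot("wrist","w2.png")
E
```

```text
pos [0.4497 0.2602 0.3423] ang -24.9 tilt [-0.0007 -0.0004] gap 0.0939 F [ 1.1  0.2 -0.3] t 2.65
tool delta (before yaw) [-0.0141 -0.0572 -0.    ] yaw 0.019
```

View pics/w2.png

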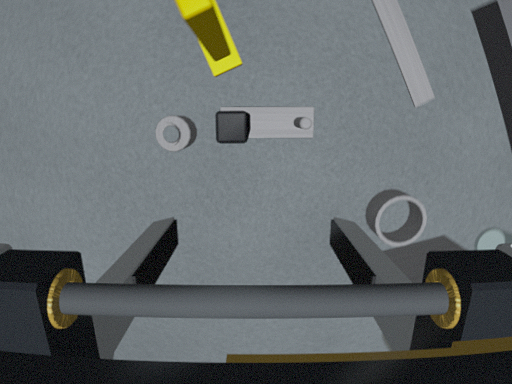

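Handle top at (233,127), foot aligned with the image rows to about 1°, pin tip at (306,122), and the yellow tool well to the upper left.

```bash
python3 - <<'E'
from h import *
s=np.load("pics/w2.png.npz");c=cam("wrist",s)
im=cv2.imread("pics/w2.png");g=im[95:160,205:265].max(axis=2);m=(g<75).astype(np.uint8)
k,l,st,ce=cv2.connectedComponentsWithStats(m);i=1+st[1:,4].argmax();print(st[i],ce[i]+[205,95])
h=plane(c,ce[i]+[205,95],.19);p=plane(c,(306,122),.072);print(h.round(4),p.round(4),np.linalg.norm((p-h)[:2]),np.degrees(np.arctan2(*(p-h)[[1,0]])))
print("tri w/ top",tri([ray(c,ce[i]+[205,95]),ray(cam("top"),(113.6,214.9))]))
print([plane(c,q,.01).round(4) for q in((313,107),(313,137))])
delta(h[0],h[1],-25)
E
```

```text
[ 11  16  34  32 498] [234.51807229 128.63052209]
[0.4628 0.3207 0.19  ] [0.5296 0.2927 0.072 ] 0.07245914558177902 -22.763498322958977
tri w/ top (array([0.46234948, 0.32054016, 0.18095722]), [0.00023594922526676054, 0.00023594922526678282])
[array([0.5542, 0.3012, 0.01  ]), array([0.5393, 0.2655, 0.01  ])]
pos [0.4496 0.2602 0.3423] ang -24.7 tilt [-0.0009 -0.0004] gap 0.0938 F [-0.6  0.   1. ] t 2.70
tool delta (before yaw) [-0.0134 -0.0605 -0.    ] yaw 0.005
```

Request:
{"method": "jog_arm", "body": {"increments": [{"dx":-0.007,"dy":-0.03,"dz":0,"yaw":0,"hand":0},{"dx":-0.006,"dy":-0.029,"dz":0,"yaw":0,"hand":0},{"dx":0,"dy":0,"dz":0.026,"yaw":0,"hand":0},{"dx":0,"dy":0,"dz":0.026,"yaw":0,"hand":0},{"dx":0,"dy":0,"dz":0.026,"yaw":0,"hand":0},{"dx":0,"dy":0,"dz":0.026,"yaw":0,"hand":0},{"dx":0,"dy":0,"dz":0,"yaw":0,"hand":180},{"dx":0,"dy":0,"dz":0,"yaw":0,"hand":255},{"dx":0,"dy":0,"dz":0,"yaw":0,"hand":255},{"dx":0,"dy":0,"dz":0,"yaw":0,"hand":255}], "grip_force": 60}}

```text
clock: 3.95
position: [0.4636, 0.3193, 0.2396]
orientation: [0.976, -0.218, 0.001, -0.001]
contact_force: [0.7, -0.7, 0.8]
finger_gap: 0.0573
```

```bash
python3 - <<'E'
from h import *
delta(.462,.319,-25)
# staging: handle at stand x=-0.20
a=np.radians(-11.4)
for d in(.2,.175,.075): print(d,(.603-d*np.cos(a)).round(4),(.005-d*np.sin(a)).round(4))
E
```

```text
pos [0.4636 0.3193 0.2396] ang -25.2 tilt [0.0016 0.0008] gap 0.0573 F [ 0.7 -0.7  0.8] t 3.95
tool delta (before yaw) [-0.0013  0.0009 -0.    ] yaw -0.004
0.2 0.4069 0.0445
0.175 0.4315 0.0396
0.075 0.5295 0.0198
```

Request:
{"method": "jog_arm", "body": {"increments": [{"dx":0,"dy":0,"dz":0,"yaw":0,"hand":255},{"dx":0,"dy":0,"dz":0,"yaw":0,"hand":255},{"dx":0,"dy":0,"dz":0,"yaw":0,"hand":255},{"dx":0,"dy":0,"dz":0,"yaw":0,"hand":255},{"dx":0,"dy":0,"dz":0,"yaw":0,"hand":255},{"dx":0,"dy":0,"dz":0,"yaw":0,"hand":255},{"dx":0,"dy":0,"dz":-0.02,"yaw":0,"hand":255},{"dx":0,"dy":0,"dz":-0.02,"yaw":0,"hand":255},{"dx":0,"dy":0,"dz":-0.02,"yaw":0,"hand":255},{"dx":0,"dy":0,"dz":-0.02,"yaw":0,"hand":255}]}}

```text
clock: 5.2
position: [0.4634, 0.3188, 0.3186]
orientation: [0.976, -0.218, -0.0, 0.001]
contact_force: [0.1, 0.0, -2.3]
finger_gap: 0.0237
```

```bash
python3 - <<'E'
from h import *
delta(.407,.0445,-11.4,.26)
E
```

```text
pos [0.4634 0.3188 0.3186] ang -25.2 tilt [-0.0003 -0.0012] gap 0.0237 F [ 0.1  0.  -2.3] t 5.20
tool delta (before yaw) [0.0658 0.2721 0.0589] yaw -0.241
```

Request:
{"method": "jog_arm", "body": {"increments": [{"dx":0.011,"dy":0.045,"dz":0,"yaw":0,"hand":255},{"dx":0.011,"dy":0.045,"dz":0,"yaw":0,"hand":255},{"dx":0.011,"dy":0.045,"dz":0,"yaw":0,"hand":255},{"dx":0.011,"dy":0.045,"dz":0,"yaw":0,"hand":255},{"dx":0.011,"dy":0.045,"dz":0,"yaw":0,"hand":255},{"dx":0.011,"dy":0.047,"dz":0,"yaw":0,"hand":255},{"dx":0,"dy":0,"dz":0,"yaw":-0.12,"hand":255},{"dx":0,"dy":0,"dz":0,"yaw":-0.12,"hand":255},{"dx":0,"dy":0,"dz":0,"yaw":0,"hand":255},{"dx":0,"dy":0,"dz":0,"yaw":0,"hand":255}]}}

```text
clock: 6.45
position: [0.4071, 0.0449, 0.3184]
orientation: [0.995, -0.101, -0.0, 0.0]
contact_force: [-0.3, 0.0, -2.5]
finger_gap: 0.0236
```

```bash
python3 - <<'E'
from h import *
delta(.407,.0445,-11.4,.26);w,_=shot("wrist","w3.png");s,_=shot("side","s3.png");t,_=shot("top","t3.png")
w=cv2.imread("pics/w3.png");s=cv2.imread("pics/side0.png")*0+cv2.imread("pics/s3.png");t=cv2.imread("pics/t3.png")
cv2.imwrite("pics/c3.png",np.hstack([w,np.vstack([crop(s,195,160,72,48,4),crop(t,185,125,72,48,4)])]))
E
```

```text
pos [0.4071 0.0449 0.3184] ang -11.5 tilt [-0.0003 -0.0004] gap 0.0236 F [-0.3  0.  -2.5] t 6.45
tool delta (before yaw) [0.     0.0003 0.0584] yaw -0.003
```

View pics/c3.png

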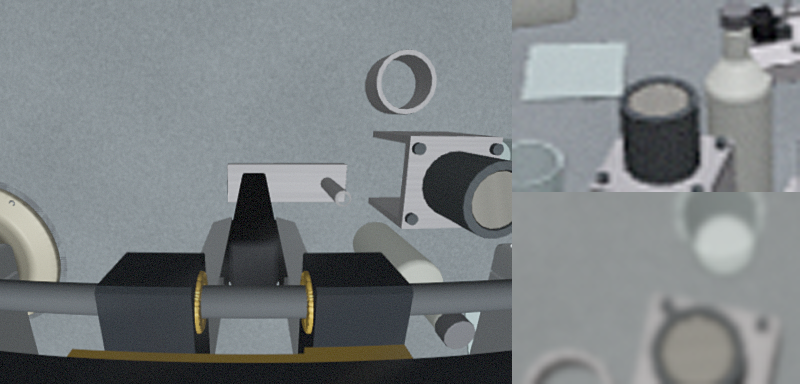

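The wrist view shows the plate's near corners at (406,136) and (401,227), bolts at (418,149), (411,218) and (497,149), the pin tip at (341,197), and the specimen inside the rim around (498,200). The tool hangs straight in the grip.

```bash
python3 - <<'E'
from h import *
c=cam("wrist",np.load("pics/w3.png.npz"));t=cam("top")
A=plane(c,(406,136),.1)[:2];B=plane(c,(401,227),.1)[:2];y=A-B;print("edge",A.round(4),B.round(4),np.linalg.norm(y),"yaw",np.degrees(np.arctan2(-y[0],y[1])))
b=[plane(c,p,.102)[:2] for p in((418,149),(411,218),(497,149))]
print("bolts",np.round(b,4));d=b[0]-b[1];e=b[2]-b[0];print("yaw",np.degrees(np.arctan2(-d[0],d[1])),np.degrees(np.arctan2(e[1],e[0])),"mid of diag",(b[1]+b[2])/2)
y/=np.linalg.norm(y);x=np.array([y[1],-y[0]]);print("centre from edge",((A+B)/2+.05*x).round(4))
print("pin",plane(c,(341,197),.151).round(4))
# specimen circle in the top view (brownish grey inside dark ring)
im=cv2.imread("pics/t3.png")[140:185,205:260];g=cv2.cvtColor(im,cv2.COLOR_BGR2GRAY)
k,l,st,ce=cv2.connectedComponentsWithStats((cv2.resize(g,None,fx=4,fy=4,interpolation=cv2.INTER_CUBIC)<80).astype(np.uint8))
for i in range(1,k):
    if st[i,4]>400:
        pts=cv2.findContours((l==i).astype(np.uint8),0,2)[0][0];(cx,cy),r=cv2.minEnclosingCircle(pts);print(st[i],cx/4+204.6,cy/4+139.6,r/4)
s3=cam("side")
print("spec top tri",tri([ray(t,(185+(698-512+.5)/4-.5,125+(346-192+.5)/4-.5)),ray(s3,(195+(660-512+.5)/4-.5,160+100.5/4-.5))]))
E
```

```text
edge [0.5637 0.0658] [ 0.5504 -0.0273] 0.09407019981828606 yaw -8.163354533376825
bolts [[ 0.5737  0.0512]
 [ 0.5608 -0.0187]
 [ 0.658   0.0356]]
yaw -10.37933120699219 -10.529016827034921 mid of diag [0.60943246 0.00842969]
centre from edge [0.6065 0.0122]
pin [0.48  0.034 0.151]
[ 79 122  71  36 858] 233.1 172.35 9.034680366516113
spec top tri (array([0.60885129, 0.00667214, 0.16601017]), [0.0027352268925062025, 0.0027352268925061357])
```

Request:
{"method": "jog_arm", "body": {"increments": [{"dx":0,"dy":0,"dz":0.023,"yaw":-0.017,"hand":255},{"dx":0,"dy":0,"dz":0.023,"yaw":0,"hand":255},{"dx":0,"dy":0,"dz":0.023,"yaw":0,"hand":255},{"dx":0,"dy":0,"dz":0,"yaw":0,"hand":255},{"dx":0.026,"dy":0,"dz":0,"yaw":0,"hand":255},{"dx":0.026,"dy":0,"dz":0,"yaw":0,"hand":255},{"dx":0.026,"dy":0,"dz":0,"yaw":0,"hand":255},{"dx":0.025,"dy":0,"dz":0,"yaw":0,"hand":255},{"dx":0.025,"dy":0,"dz":0,"yaw":0,"hand":255},{"dx":0,"dy":0,"dz":0,"yaw":0,"hand":255}]}}

```text
clock: 7.85
position: [0.5351, 0.0213, 0.2505]
orientation: [0.996, -0.092, 0.001, 0.0]
contact_force: [0.2, -0.5, -2.5]
finger_gap: 0.0232
```

```bash
python3 - <<'E'
from h import *
delta(.5333,.0212,-10.5,.2496);shot("wrist","w4.png");shot("side","s4.png");shot("top","t4.png")
w=cv2.imread("pics/w4.png");s=cv2.imread("pics/s4.png")
cv2.imwrite("pics/c4.png",np.hstack([w,np.vstack([crop(s,195,160,72,96,4)])]))
E
```

```text
pos [0.5351 0.0213 0.2505] ang -10.5 tilt [ 0.0026 -0.0004] gap 0.0232 F [ 0.2 -0.5 -2.5] t 7.85
tool delta (before yaw) [-0.0017  0.0004  0.0009] yaw -0.0
```

View pics/c4.png

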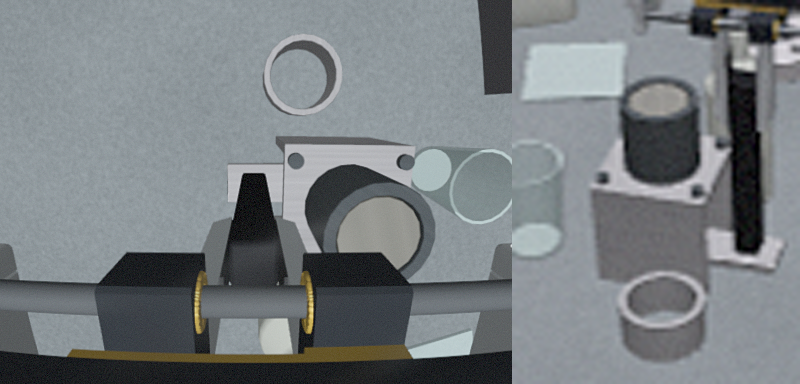

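Close view: rim and specimen centre at about (379,233), and the foot enters squarely under the plate. I'll check the axis from this view and then poke.

```bash
python3 - <<'E'
from h import *
c=cam("wrist",np.load("pics/w4.png.npz"))
im=cv2.imread("pics/w4.png");h=cv2.cvtColor(im,cv2.COLOR_BGR2HSV).astype(int);g=cv2.cvtColor(im,cv2.COLOR_BGR2GRAY)
m=((g>125)).astype(np.uint8);m[:190]=0;m[:,:325]=0;m[260:]=0;m[:,430:]=0
k,l,st,ce=cv2.connectedComponentsWithStats(m);i=1+st[1:,4].argmax();print(st[i])
ys,xs=np.where(l==i)
P=[]
for y in range(200,256,4):
    r=xs[ys==y]
    if len(r): P+= [plane(c,(r.min()-.5,y),.166)[:2],plane(c,(r.max()+.5,y),.166)[:2]]
P=np.array(P);S=np.linalg.lstsq(np.c_[2*P,np.ones(len(P))],(P**2).sum(1),rcond=None)[0]
print("spec",S[:2].round(4),"r",np.sqrt(S[2]+S[:2]@S[:2]))
b=[plane(c,p,.102)[:2] for p in((296,161),(406,162))];print("bolts",np.round(b,4))
a=np.radians(-10.5);print("pin kin",(.5351+.075*np.cos(a)),(.0213+.075*np.sin(a)))
d=(b[1]-b[0]);print(np.degrees(np.arctan2(d[1],d[0])),np.linalg.norm(d))
print([plane(c,q,.02).round(4) for q in((228,164),(228,200))])
E
```

```text
[ 337  198   83   62 3926]
spec [0.6081 0.0106] r 0.023683371280427815
bolts [[0.5741 0.0515]
 [0.6572 0.0357]]
pin kin 0.6088441180672967 0.007632335588088939
-10.731737782948523 0.08459588318580169
[array([0.515 , 0.0474, 0.02  ]), array([0.5074, 0.0104, 0.02  ])]
```

Request:
{"method": "jog_arm", "body": {"increments": [{"dx":-0.0015,"dy":0,"dz":-0.002,"yaw":0,"hand":255},{"dx":0,"dy":0,"dz":-0.002,"yaw":0,"hand":255},{"dx":0,"dy":0,"dz":-0.002,"yaw":0,"hand":255},{"dx":0,"dy":0,"dz":-0.002,"yaw":0,"hand":255},{"dx":0,"dy":0,"dz":-0.002,"yaw":0,"hand":255},{"dx":0,"dy":0,"dz":-0.002,"yaw":0,"hand":255},{"dx":0,"dy":0,"dz":0,"yaw":0,"hand":255},{"dx":0,"dy":0,"dz":0,"yaw":0,"hand":255},{"dx":0,"dy":0,"dz":0,"yaw":0,"hand":255},{"dx":0,"dy":0,"dz":0,"yaw":0,"hand":255}]}}

```text
clock: 9.25
position: [0.5315, 0.0219, 0.2615]
orientation: [0.996, -0.091, -0.0, 0.0]
contact_force: [0.9, -0.8, -1.7]
finger_gap: 0.0237
```

Request:
{"method": "jog_arm", "body": {"increments": [{"dx":0,"dy":0,"dz":-0.005,"yaw":0,"hand":255},{"dx":0,"dy":0,"dz":-0.005,"yaw":0,"hand":255},{"dx":0,"dy":0,"dz":-0.005,"yaw":0,"hand":255},{"dx":0,"dy":0,"dz":-0.005,"yaw":0,"hand":255},{"dx":0,"dy":0,"dz":-0.005,"yaw":0,"hand":255},{"dx":0,"dy":0,"dz":-0.005,"yaw":0,"hand":255},{"dx":0,"dy":0,"dz":-0.005,"yaw":0,"hand":255},{"dx":0,"dy":0,"dz":-0.005,"yaw":0,"hand":255},{"dx":0,"dy":0,"dz":-0.002,"yaw":0,"hand":255},{"dx":0,"dy":0,"dz":0,"yaw":0,"hand":255}]}}

```text
clock: 10.5
position: [0.5312, 0.0219, 0.3041]
orientation: [0.996, -0.091, -0.0, 0.0]
contact_force: [-0.6, 1.0, -6.1]
finger_gap: 0.0234
```

```bash
python3 - <<'E'
from h import *
delta(.5315,.0219,-10.5,.3076);s,cs=shot("side","s5.png");t,ct=shot("top","t5.png")
w,cw=shot("wrist","w5.png")
w=cv2.imread("pics/w5.png");s=cv2.imread("pics/s5.png")
cv2.imwrite("pics/c5.png",np.hstack([w,crop(s,195,150,72,96,4)]))
E
```

```text
pos [0.5312 0.0219 0.3041] ang -10.5 tilt [-0.0003 -0.0001] gap 0.0234 F [-0.6  1.  -6.1] t 10.50
tool delta (before yaw) [ 0.0003 -0.     -0.0035] yaw 0.0
```

View pics/c5.png

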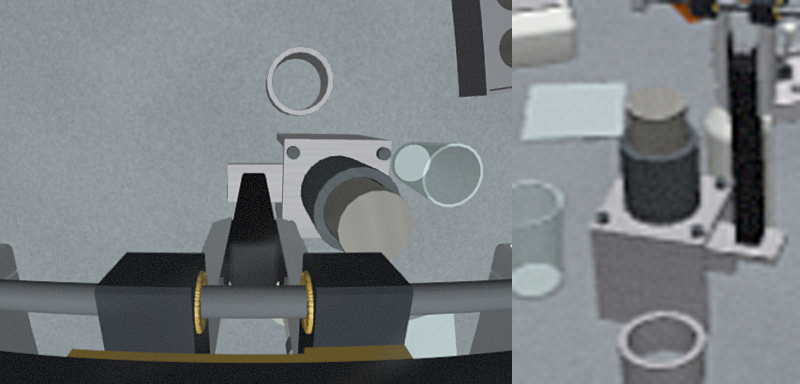

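The specimen top now stands well above the rim (side crop (655,100) against rim (660,140)). Nominal lift is about 36 mm, so I'll continue to the stop.

Request:
{"method": "jog_arm", "body": {"increments": [{"dx":0,"dy":0,"dz":-0.001,"yaw":0,"hand":255},{"dx":0,"dy":0,"dz":-0.001,"yaw":0,"hand":255},{"dx":0,"dy":0,"dz":-0.001,"yaw":0,"hand":255},{"dx":0,"dy":0,"dz":-0.001,"yaw":0,"hand":255},{"dx":0,"dy":0,"dz":0,"yaw":0,"hand":255},{"dx":0,"dy":0,"dz":0,"yaw":0,"hand":255},{"dx":0,"dy":0,"dz":0,"yaw":0,"hand":255},{"dx":0,"dy":0,"dz":0,"yaw":0,"hand":255},{"dx":0,"dy":0,"dz":0,"yaw":0,"hand":255},{"dx":0,"dy":0,"dz":0,"yaw":0,"hand":255}]}}

```text
clock: 11.9
position: [0.5314, 0.0219, 0.307]
orientation: [0.996, -0.091, -0.001, 0.0]
contact_force: [3.4, -0.3, -20.5]
finger_gap: 0.024
```

The force rose to about 18 N of push at nominal lift 39.5 mm, which is the end stop. I'll lower, back out and measure the specimen height.

Request:
{"method": "jog_arm", "body": {"increments": [{"dx":0,"dy":0,"dz":0.01,"yaw":0,"hand":255},{"dx":0,"dy":0,"dz":0.011,"yaw":0,"hand":255},{"dx":0,"dy":0,"dz":0.012,"yaw":0,"hand":255},{"dx":0,"dy":0,"dz":0.012,"yaw":0,"hand":255},{"dx":0,"dy":0,"dz":0.012,"yaw":0,"hand":255},{"dx":0,"dy":0,"dz":0,"yaw":0,"hand":255},{"dx":0,"dy":0,"dz":0,"yaw":0,"hand":255},{"dx":-0.01,"dy":0,"dz":0,"yaw":0,"hand":255},{"dx":-0.03,"dy":0,"dz":0,"yaw":0,"hand":255},{"dx":-0.03,"dy":0,"dz":0,"yaw":0,"hand":255}]}}

```text
clock: 13.15
position: [0.4614, 0.0348, 0.2509]
orientation: [0.996, -0.091, 0.0, 0.0]
contact_force: [0.2, 0.3, -2.4]
finger_gap: 0.0235
```

Request:
{"method": "jog_arm", "body": {"increments": [{"dx":-0.03,"dy":0,"dz":0,"yaw":0,"hand":255},{"dx":-0.03,"dy":0,"dz":0,"yaw":0,"hand":255},{"dx":0,"dy":0,"dz":-0.03,"yaw":0,"hand":255},{"dx":0,"dy":0,"dz":-0.03,"yaw":0,"hand":255},{"dx":0,"dy":-0.04,"dz":0,"yaw":0,"hand":255},{"dx":0,"dy":-0.04,"dz":0,"yaw":0,"hand":255},{"dx":0,"dy":-0.04,"dz":0,"yaw":0,"hand":255},{"dx":0,"dy":-0.04,"dz":0,"yaw":0,"hand":255},{"dx":0,"dy":0,"dz":0,"yaw":0,"hand":255},{"dx":0,"dy":0,"dz":0,"yaw":0,"hand":255}]}}

```text
clock: 14.4
position: [0.4321, 0.2025, 0.3107]
orientation: [0.996, -0.091, -0.0, 0.001]
contact_force: [-0.1, -1.1, -2.9]
finger_gap: 0.0241
```

```bash
python3 - <<'E'
from h import *
delta(.4,.2,-10.5,.2396);s,cs=shot("side","s6.png");t,ct=shot("top","t6.png")
w,cw=shot("wrist","w6.png")
w=cv2.imread("pics/w6.png");s=cv2.imread("pics/s6.png");t=cv2.imread("pics/t6.png")
cv2.imwrite("pics/c6.png",np.hstack([w,np.vstack([crop(s,195,150,72,48,4),crop(t,195,140,72,48,4)])]))
E
```

```text
pos [0.4321 0.2025 0.3107] ang -10.4 tilt [-0.0004 -0.001 ] gap 0.0241 F [-0.1 -1.1 -2.9] t 14.40
tool delta (before yaw) [-0.0311  0.0082  0.0711] yaw 0.001
```

View pics/c6.png

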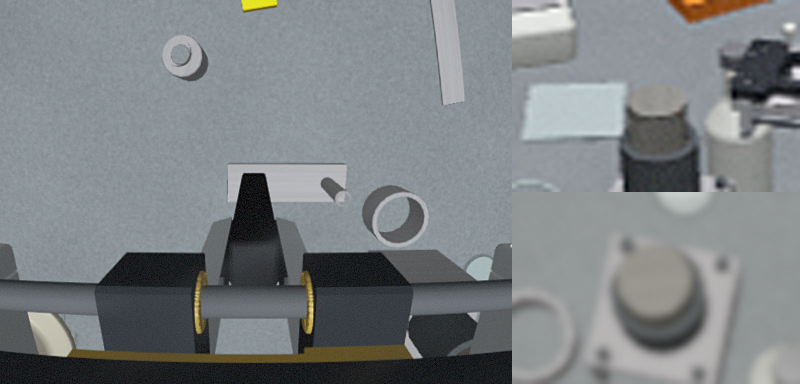

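Tool hangs straight and clear of ring and weight; the specimen stands proud of the rim. I'll set the tool down here.

Request:
{"method": "jog_arm", "body": {"increments": [{"dx":-0.031,"dy":0,"dz":0,"yaw":0,"hand":255},{"dx":0,"dy":0,"dz":0.02,"yaw":0,"hand":255},{"dx":0,"dy":0,"dz":0.02,"yaw":0,"hand":255},{"dx":0,"dy":0,"dz":0.015,"yaw":0,"hand":255},{"dx":0,"dy":0,"dz":0.01,"yaw":0,"hand":255},{"dx":0,"dy":0,"dz":0.004,"yaw":0,"hand":255},{"dx":0,"dy":0,"dz":0.002,"yaw":0,"hand":255},{"dx":0,"dy":0,"dz":0,"yaw":0,"hand":255},{"dx":0,"dy":0,"dz":0,"yaw":0,"hand":255},{"dx":0,"dy":0,"dz":0,"yaw":0,"hand":255}]}}

```text
clock: 15.8
position: [0.4024, 0.2086, 0.2399]
orientation: [0.996, -0.091, 0.0, -0.0]
contact_force: [-0.5, -0.4, -2.2]
finger_gap: 0.0238
```

Request:
{"method": "jog_arm", "body": {"increments": [{"dx":0,"dy":0,"dz":0,"yaw":0,"hand":160},{"dx":0,"dy":0,"dz":0,"yaw":0,"hand":0},{"dx":0,"dy":0,"dz":0,"yaw":0,"hand":0},{"dx":0,"dy":0,"dz":0,"yaw":0,"hand":0},{"dx":0,"dy":0,"dz":0,"yaw":0,"hand":0},{"dx":0,"dy":0,"dz":0,"yaw":0,"hand":0},{"dx":0,"dy":0,"dz":-0.03,"yaw":0,"hand":0},{"dx":0,"dy":0,"dz":-0.04,"yaw":0,"hand":0},{"dx":0,"dy":0,"dz":-0.04,"yaw":0,"hand":0},{"dx":0,"dy":0,"dz":-0.04,"yaw":0,"hand":0}]}}

```text
clock: 17.05
position: [0.4021, 0.2085, 0.3909]
orientation: [0.996, -0.091, 0.0, 0.0]
contact_force: [0.4, 0.2, 0.3]
finger_gap: 0.0936
```

```bash
python3 - <<'E'
from h import *
print(tri([ray(cam("side"),(231.4,174.6)),ray(cam("top"),(230.6,160.9))]))
delta(.606,.008,-72,.36)
E
```

```text
(array([0.60700073, 0.00576169, 0.20538055]), [0.002134222335997801, 0.0021342223359976506])
pos [0.4021 0.2085 0.3909] ang -10.5 tilt [ 0.0001 -0.0001] gap 0.0936 F [0.4 0.2 0.3] t 17.05
tool delta (before yaw) [0.237 0.16  0.031] yaw 1.074
```

Request:
{"method": "jog_arm", "body": {"increments": [{"dx":0.047,"dy":0.032,"dz":0,"yaw":0,"hand":0},{"dx":0.047,"dy":0.032,"dz":0,"yaw":0,"hand":0},{"dx":0.047,"dy":0.032,"dz":0,"yaw":0,"hand":0},{"dx":0.047,"dy":0.032,"dz":0,"yaw":0,"hand":0},{"dx":0.047,"dy":0.032,"dz":0,"yaw":0,"hand":0},{"dx":0,"dy":0,"dz":0,"yaw":0.18,"hand":0},{"dx":0,"dy":0,"dz":0,"yaw":0.18,"hand":0},{"dx":0,"dy":0,"dz":0,"yaw":0.18,"hand":0},{"dx":0,"dy":0,"dz":0,"yaw":0.18,"hand":0},{"dx":0,"dy":0,"dz":0,"yaw":0.18,"hand":0}]}}

```text
clock: 18.3
position: [0.6042, 0.0084, 0.3894]
orientation: [0.855, -0.518, -0.0, 0.0]
contact_force: [0.1, -0.2, 0.4]
finger_gap: 0.0943
```

Request:
{"method": "jog_arm", "body": {"increments": [{"dx":0,"dy":0,"dz":0,"yaw":0.174,"hand":0},{"dx":0,"dy":0,"dz":0,"yaw":0,"hand":0},{"dx":0,"dy":0,"dz":0,"yaw":0,"hand":0},{"dx":0,"dy":0,"dz":0,"yaw":0,"hand":0},{"dx":0,"dy":0,"dz":0,"yaw":0,"hand":0},{"dx":0,"dy":0,"dz":0,"yaw":0,"hand":0},{"dx":0,"dy":0,"dz":0,"yaw":0,"hand":0},{"dx":0,"dy":0,"dz":0,"yaw":0,"hand":0},{"dx":0,"dy":0,"dz":0,"yaw":0,"hand":0},{"dx":0,"dy":0,"dz":0,"yaw":0,"hand":0}]}}

```text
clock: 19.55
position: [0.6042, 0.0084, 0.3896]
orientation: [0.809, -0.588, 0.0, 0.0]
contact_force: [0.3, -0.2, -0.6]
finger_gap: 0.0938
```

```bash
python3 - <<'E'
from h import *
delta(.606,.008,-72,.27);im,c=shot("wrist","w7.png")
a=cv2.imread("pics/w7.png");t=cv2.imread("pics/t6.png")
print(proj(c,np.array([.607,.007,.206])))
E
```

```text
pos [0.6042 0.0084 0.3896] ang -72.0 tilt [-0.     -0.0001] gap 0.0938 F [ 0.3 -0.2 -0.6] t 19.55
tool delta (before yaw) [ 0.0009 -0.0015  0.1196] yaw -0.0
[256.12574348 194.68911966]
```

View pics/w7.png

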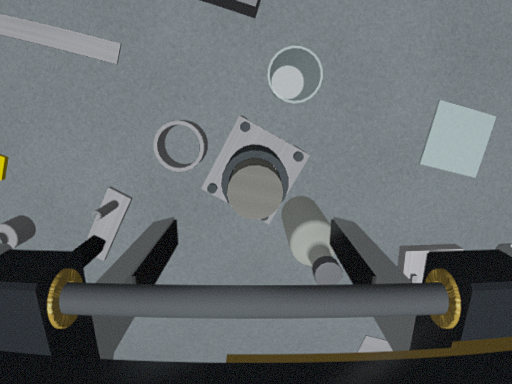

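Specimen top centred at about (255,191), 3 px from predicted, and the right finger clears the bottle cap at (327,270). Descending to grasp above the rim.

Request:
{"method": "jog_arm", "body": {"increments": [{"dx":0.0015,"dy":-0.0035,"dz":0.02,"yaw":0,"hand":0},{"dx":0,"dy":0,"dz":0.03,"yaw":0,"hand":0},{"dx":0,"dy":0,"dz":0.03,"yaw":0,"hand":0},{"dx":0,"dy":0,"dz":0.025,"yaw":0,"hand":0},{"dx":0,"dy":0,"dz":0.0135,"yaw":0,"hand":0},{"dx":0,"dy":0,"dz":0,"yaw":0,"hand":100},{"dx":0,"dy":0,"dz":0,"yaw":0,"hand":160},{"dx":0,"dy":0,"dz":0,"yaw":0,"hand":200},{"dx":0,"dy":0,"dz":0,"yaw":0,"hand":200},{"dx":0,"dy":0,"dz":0,"yaw":0,"hand":200}], "grip_force": 25}}

```text
clock: 20.85
position: [0.6081, 0.0081, 0.2716]
orientation: [0.809, -0.588, 0.0, -0.0]
contact_force: [0.1, -0.0, 0.9]
finger_gap: 0.0497
```

Request:
{"method": "jog_arm", "body": {"increments": [{"dx":0,"dy":0,"dz":0,"yaw":0,"hand":200},{"dx":0,"dy":0,"dz":0,"yaw":0,"hand":200},{"dx":0,"dy":0,"dz":-0.005,"yaw":0,"hand":200},{"dx":0,"dy":0,"dz":-0.005,"yaw":0,"hand":200},{"dx":0,"dy":0,"dz":-0.01,"yaw":0,"hand":200},{"dx":0,"dy":0,"dz":-0.01,"yaw":0,"hand":200},{"dx":0,"dy":0,"dz":-0.01,"yaw":0,"hand":200},{"dx":0,"dy":0,"dz":-0.02,"yaw":0,"hand":200},{"dx":0,"dy":0,"dz":-0.03,"yaw":0,"hand":200},{"dx":0,"dy":0,"dz":-0.03,"yaw":0,"hand":200}]}}

```text
clock: 22.1
position: [0.6079, 0.0081, 0.3926]
orientation: [0.809, -0.588, 0.0, -0.0]
contact_force: [0.4, 0.8, -3.1]
finger_gap: 0.0495
```

```bash
python3 - <<'E'
from h import *
a=np.radians(18.2);cx,cy=.4755,-.345
delta(cx-.03*np.cos(a),cy-.03*np.sin(a),-71.8,.30)
E
```

```text
pos [0.6079 0.0081 0.3926] ang -72.0 tilt [ 0.0002 -0.0001] gap 0.0495 F [ 0.4  0.8 -3.1] t 22.10
tool delta (before yaw) [0.2951 0.2649 0.0926] yaw -0.004
```

Request:
{"method": "jog_arm", "body": {"increments": [{"dx":0.042,"dy":0.038,"dz":0,"yaw":0,"hand":200},{"dx":0.042,"dy":0.038,"dz":0,"yaw":0,"hand":200},{"dx":0.042,"dy":0.038,"dz":0,"yaw":0,"hand":200},{"dx":0.042,"dy":0.038,"dz":0,"yaw":0,"hand":200},{"dx":0.042,"dy":0.038,"dz":0,"yaw":0,"hand":200},{"dx":0.042,"dy":0.038,"dz":0,"yaw":0,"hand":200},{"dx":0.042,"dy":0.038,"dz":0.03,"yaw":0,"hand":200},{"dx":0,"dy":0,"dz":0.03,"yaw":0,"hand":200},{"dx":0,"dy":0,"dz":0,"yaw":0,"hand":200},{"dx":0,"dy":0,"dz":0,"yaw":0,"hand":200}]}}

```text
clock: 23.35
position: [0.447, -0.3523, 0.3334]
orientation: [0.809, -0.588, 0.001, 0.0]
contact_force: [-0.7, 0.4, -1.5]
finger_gap: 0.0496
```

```bash
python3 - <<'E'
from h import *
a=np.radians(18.2);cx,cy=.4755,-.345
delta(cx-.03*np.cos(a),cy-.03*np.sin(a),-71.8,.30)
shot("wrist","w8.png");shot("side","s8.png")
w=cv2.imread("pics/w8.png");s=cv2.imread("pics/s8.png")
cv2.imwrite("pics/c8.png",np.hstack([w,crop(s,240,125,72,96,4)]))
E
```

```text
pos [ 0.447  -0.3523  0.3334] ang -72.0 tilt [ 0.0016 -0.0014] gap 0.0496 F [-0.7  0.4 -1.5] t 23.35
tool delta (before yaw) [0.0019 0.0007 0.0334] yaw -0.003
```

View pics/c8.png

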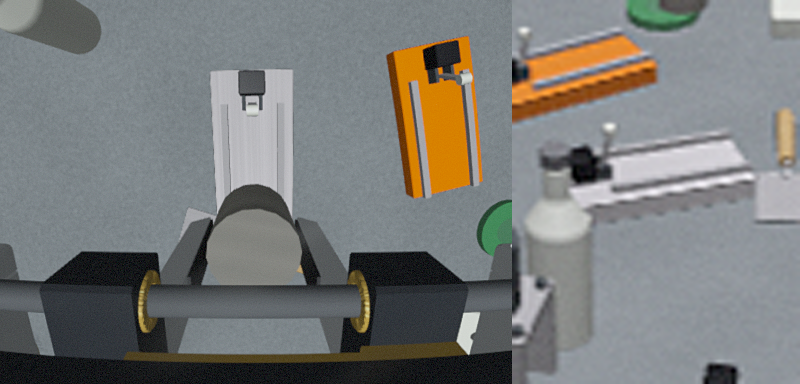

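Bed far corners at (211,72) and (293,69), rails at columns about 227 and 280, roller at about (252,104); the orange look-alike is on the right. Computing the bed frame from these.

```bash
python3 - <<'E'
from h import *
c=cam("wrist",np.load("pics/w8.png.npz"))
g=cv2.cvtColor(cv2.imread("pics/w8.png"),cv2.COLOR_BGR2GRAY).astype(float)
E=[[],[]]
for v in range(80,180,6):
    r=g[v-1:v+2].mean(0);d=np.diff(cv2.GaussianBlur(r[None],(5,1),0)[0])
    for k,(a,b,sg) in enumerate(((200,222,1),(286,302,-1))):
        E[k].append(plane(c,(a+np.argmax(sg*d[a:b])+.5,v),.025)[:2])
m=[]
for P in E:
    P=np.array(P);u,s,vt=np.linalg.svd(P-P.mean(0));x=vt[0]*np.sign(vt[0][0]);m.append((P.mean(0),x));print(P.mean(0).round(4),np.degrees(np.arctan2(x[1],x[0])),s)
x=(m[0][1]+m[1][1]);x/=np.linalg.norm(x);y=np.array([-x[1],x[0]]);print("width",(m[0][0]-m[1][0])@y)
FL,FR=plane(c,(211,71),.025)[:2],plane(c,(293,68.5),.025)[:2];print(FL.round(4),FR.round(4))
yc=(m[0][0]+m[1][0])@y/2;xe=(FL+FR)@x/2;C=x*(xe-.095)+y*yc;print("centre wrist",C.round(4),"yaw",np.degrees(np.arctan2(x[1],x[0])))
print("roller bed xy",[(lambda p:((p-C)@x,(p-C)@y))(plane(c,uv,.076)[:2]) for uv in((252,104),)])
t=cam("top");B=[plane(t,p,.025)[:2] for p in((320.5,193.2),(350.4,183.1),(371.6,242.1),(343,250))];print("top corners mean",np.mean(B,0))
s=arm.sense()["position"][:2];print("TCP in bed",(s-C)@x,(s-C)@y)
# same edges: top-view refine of far edge vs side
sc=cam("side");print("roller side/top tri",tri([ray(sc,(240+(609-512+.5)/4-.5,125+128.5/4-.5)),ray(t,(340.3,199.5))]))
print("roller side/wrist tri",tri([ray(sc,(240+(609-512+.5)/4-.5,125+128.5/4-.5)),ray(c,(252,104))]))
E
```

```text
[ 0.4839 -0.2873] 19.248074005335084 [0.14821413 0.00146237]
[ 0.5145 -0.3814] 19.558026964216808 [0.14826689 0.00200303]
width 0.09893743867070719
[ 0.5487 -0.2663] [ 0.5818 -0.3586]
centre wrist [ 0.4752 -0.3428] yaw 19.403050484775942
roller bed xy [(np.float64(0.05286308968464309), np.float64(-0.000381235812989275))]
top corners mean [ 0.47590499 -0.34512022]
TCP in bed -0.02945241943588966 0.00043018230632280527
roller side/top tri (array([ 0.51989231, -0.31298346,  0.08922306]), [0.0019791967925400175, 0.001979196792540252])
roller side/wrist tri (array([ 0.52190016, -0.32583749,  0.08145378]), [0.0030860968140913425, 0.003086096814091315])
```

Request:
{"method": "jog_arm", "body": {"increments": [{"dx":0.0015,"dy":0,"dz":0.03,"yaw":-0.017,"hand":200},{"dx":0,"dy":0,"dz":0.04,"yaw":0,"hand":200},{"dx":0,"dy":0,"dz":0.04,"yaw":0,"hand":200},{"dx":0,"dy":0,"dz":0.035,"yaw":0,"hand":200},{"dx":0,"dy":0,"dz":0.02,"yaw":0,"hand":200},{"dx":0,"dy":0,"dz":0.01,"yaw":0,"hand":200},{"dx":0,"dy":0,"dz":0.004,"yaw":0,"hand":200},{"dx":0,"dy":0,"dz":0,"yaw":0,"hand":200},{"dx":0,"dy":0,"dz":0,"yaw":0,"hand":200},{"dx":0,"dy":0,"dz":0,"yaw":0,"hand":200}]}}

```text
clock: 24.7
position: [0.447, -0.3541, 0.1536]
orientation: [0.814, -0.581, 0.001, 0.0]
contact_force: [0.1, -0.9, -2.6]
finger_gap: 0.0495
```

Request:
{"method": "jog_arm", "body": {"increments": [{"dx":0,"dy":0,"dz":0.0005,"yaw":0,"hand":200},{"dx":0,"dy":0,"dz":0.0005,"yaw":0,"hand":200},{"dx":0,"dy":0,"dz":0.0005,"yaw":0,"hand":200},{"dx":0,"dy":0,"dz":0,"yaw":0,"hand":200},{"dx":0,"dy":0,"dz":0,"yaw":0,"hand":200},{"dx":0,"dy":0,"dz":0,"yaw":0,"hand":200},{"dx":0,"dy":0,"dz":0,"yaw":0,"hand":200},{"dx":0,"dy":0,"dz":0,"yaw":0,"hand":200},{"dx":0,"dy":0,"dz":0,"yaw":0,"hand":200},{"dx":0,"dy":0,"dz":0,"yaw":0,"hand":200}]}}

```text
clock: 25.95
position: [0.4468, -0.3538, 0.1514]
orientation: [0.814, -0.581, 0.0, 0.0]
contact_force: [0.5, -0.8, -2.2]
finger_gap: 0.0493
```

Request:
{"method": "jog_arm", "body": {"increments": [{"dx":0,"dy":0,"dz":0.0004,"yaw":0,"hand":200},{"dx":0,"dy":0,"dz":0.0004,"yaw":0,"hand":200},{"dx":0,"dy":0,"dz":0.0004,"yaw":0,"hand":200},{"dx":0,"dy":0,"dz":0,"yaw":0,"hand":200},{"dx":0,"dy":0,"dz":0,"yaw":0,"hand":200},{"dx":0,"dy":0,"dz":0,"yaw":0,"hand":200},{"dx":0,"dy":0,"dz":0,"yaw":0,"hand":200},{"dx":0,"dy":0,"dz":0,"yaw":0,"hand":200},{"dx":0,"dy":0,"dz":0,"yaw":0,"hand":200},{"dx":0,"dy":0,"dz":0,"yaw":0,"hand":200}]}}

```text
clock: 27.2
position: [0.4468, -0.3538, 0.1507]
orientation: [0.814, -0.581, 0.0, 0.0]
contact_force: [-2.2, 1.5, 5.7]
finger_gap: 0.0495
```

Contact (+5.7 N) with the underside at bed height. Release, settle, regrip softly, then slide.

Request:
{"method": "jog_arm", "body": {"increments": [{"dx":0,"dy":0,"dz":0,"yaw":0,"hand":100},{"dx":0,"dy":0,"dz":0,"yaw":0,"hand":90},{"dx":0,"dy":0,"dz":0,"yaw":0,"hand":90},{"dx":0,"dy":0,"dz":0,"yaw":0,"hand":90},{"dx":0,"dy":0,"dz":0,"yaw":0,"hand":90},{"dx":0,"dy":0,"dz":-0.0005,"yaw":0,"hand":110},{"dx":0,"dy":0,"dz":0,"yaw":0,"hand":140},{"dx":0,"dy":0,"dz":0,"yaw":0,"hand":150},{"dx":0,"dy":0,"dz":0,"yaw":0,"hand":150},{"dx":0,"dy":0,"dz":0,"yaw":0,"hand":150}], "grip_force": 6}}

```text
clock: 28.45
position: [0.4468, -0.3538, 0.1508]
orientation: [0.814, -0.581, 0.0, 0.0]
contact_force: [-0.1, 0.4, 1.1]
finger_gap: 0.05
```

Request:
{"method": "jog_arm", "body": {"increments": [{"dx":0,"dy":-0.004,"dz":0,"yaw":0,"hand":150},{"dx":0,"dy":-0.005,"dz":0,"yaw":0,"hand":150},{"dx":0,"dy":-0.005,"dz":0,"yaw":0,"hand":150},{"dx":0,"dy":-0.005,"dz":0,"yaw":0,"hand":150},{"dx":0,"dy":-0.005,"dz":0,"yaw":0,"hand":150},{"dx":0,"dy":-0.005,"dz":0,"yaw":0,"hand":150},{"dx":0,"dy":-0.005,"dz":0,"yaw":0,"hand":150},{"dx":0,"dy":-0.004,"dz":0,"yaw":0,"hand":150},{"dx":0,"dy":0,"dz":0,"yaw":0,"hand":150},{"dx":0,"dy":0,"dz":0,"yaw":0,"hand":150}]}}

```text
clock: 29.7
position: [0.4834, -0.3413, 0.1508]
orientation: [0.814, -0.581, 0.001, -0.001]
contact_force: [0.9, -0.1, 2.4]
finger_gap: 0.0497
```

```bash
cat >> h.py <<'E'
BC=np.array([.4753,-.344]);BX=np.array([np.cos(np.radians(19)),np.sin(np.radians(19))]);BY=np.array([-BX[1],BX[0]])
def bed(p): return ((p[:2]-BC)@BX).round(4),((p[:2]-BC)@BY).round(4)
E
python3 - <<'E'
from h import *
delta(.4753,-.344,-71);im,c=shot("wrist","w9.png");shot("top","t9.png")
print("tcp bed",bed(arm.sense()["position"]))
g=cv2.cvtColor(cv2.imread("pics/w9.png"),cv2.COLOR_BGR2GRAY)
for bx,z in((.0464,.076),(.095,.025),(.035,.085)): print(bx,proj(c,np.append(BC+bx*BX,z)).round(1))
# column profile through the centre line
u0=int(round(proj(c,np.append(BC+.046*BX,.076))[0]))
print(u0,g[60:300:3,u0-2:u0+3].mean(1).astype(int).tolist())
E
```

```text
pos [ 0.4834 -0.3413  0.1508] ang -71.1 tilt [0.0016 0.0001] gap 0.0497 F [ 0.9 -0.1  2.4] t 29.70
tool delta (before yaw) [-0.0001  0.0085 -0.    ] yaw -0.001
tcp bed (np.float64(0.0085), np.float64(-0.0001))
0.0464 [253.4 179.9]
0.095 [253.3  90. ]
0.035 [253.5 206.1]
253 [128, 126, 131, 133, 134, 131, 130, 129, 130, 131, 179, 161, 69, 82, 81, 84, 81, 82, 82, 80, 82, 80, 80, 80, 80, 81, 51, 193, 184, 186, 175, 96, 97, 99, 98, 96, 129, 178, 199, 212, 217, 213, 205, 183, 54, 63, 63, 66, 58, 50, 124, 128, 129, 127, 132, 133, 132, 129, 130, 129, 129, 129, 129, 132, 131, 133, 132, 132, 130, 129, 130, 129, 129, 130, 131, 80, 70, 80, 90, 94]
```

Close check without viewing: far bed edge seen at row 90 (predicted 90.0), free roller centre at about 179 (predicted 179.9), specimen front edge at about 209 (as predicted). The bed frame is confirmed with the specimen axis at +8.5 mm; slide 17 mm more.

Request:
{"method": "jog_arm", "body": {"increments": [{"dx":0,"dy":-0.003,"dz":0,"yaw":0,"hand":150},{"dx":0,"dy":-0.003,"dz":0,"yaw":0,"hand":150},{"dx":0,"dy":-0.003,"dz":0,"yaw":0,"hand":150},{"dx":0,"dy":-0.003,"dz":0,"yaw":0,"hand":150},{"dx":0,"dy":-0.003,"dz":0,"yaw":0,"hand":150},{"dx":0,"dy":-0.002,"dz":0,"yaw":0,"hand":150},{"dx":0,"dy":0,"dz":0,"yaw":0,"hand":150},{"dx":0,"dy":0,"dz":0,"yaw":0,"hand":150},{"dx":0,"dy":0,"dz":0,"yaw":0,"hand":150},{"dx":0,"dy":0,"dz":0,"yaw":0,"hand":150}]}}

```text
clock: 31.05
position: [0.499, -0.3359, 0.1508]
orientation: [0.814, -0.581, 0.0, -0.0]
contact_force: [-2.5, -0.3, 3.9]
finger_gap: 0.0499
```

```bash
python3 - <<'E'
from h import *
im,c=shot("wrist","w10.png");print("tcp bed",bed(arm.sense()["position"]),arm.sense()["contact_force"].round(1))
g=cv2.cvtColor(cv2.imread("pics/w10.png"),cv2.COLOR_BGR2GRAY)
for th in(0,.2,.3,.4): print(th,proj(c,np.append(BC+(.054+.04*np.sin(th-.2))*BX,.037+.04*np.cos(th-.2))).round(1))
for bx,z in((.095,.025),(.05,.085)): print(bx,proj(c,np.append(BC+bx*BX,z)).round(1))
print(list(zip(range(90,250,3),g[90:250:3,251:256].mean(1).astype(int).tolist())))
E
```

```text
tcp bed (np.float64(0.0251), np.float64(-0.0001)) [-2.7 -0.7  5.7]
0 [253.6 211.3]
0.2 [253.6 197.1]
0.3 [253.6 189.5]
0.4 [253.6 181.8]
0.095 [253.5 116. ]
0.05 [253.6 209. ]
[(90, 131), (93, 133), (96, 135), (99, 132), (102, 131), (105, 132), (108, 133), (111, 133), (114, 133), (117, 185), (120, 186), (123, 67), (126, 69), (129, 84), (132, 86), (135, 84), (138, 83), (141, 80), (144, 81), (147, 80), (150, 78), (153, 76), (156, 75), (159, 75), (162, 73), (165, 72), (168, 107), (171, 188), (174, 189), (177, 82), (180, 73), (183, 145), (186, 184), (189, 202), (192, 215), (195, 218), (198, 215), (201, 204), (204, 165), (207, 52), (210, 123), (213, 129), (216, 130), (219, 128), (222, 132), (225, 133), (228, 134), (231, 132), (234, 130), (237, 131), (240, 131), (243, 130), (246, 131), (249, 131)]
```

Roller centre at row ~194: lever at about 0.23–0.25 rad, which is clicked. I'll add 1 mm for margin, then release and lift away.

Request:
{"method": "jog_arm", "body": {"increments": [{"dx":0,"dy":-0.001,"dz":-0.0004,"yaw":0,"hand":150},{"dx":0,"dy":0,"dz":0,"yaw":0,"hand":150},{"dx":0,"dy":0,"dz":0,"yaw":0,"hand":150},{"dx":0,"dy":0,"dz":0,"yaw":0,"hand":115},{"dx":0,"dy":0,"dz":0,"yaw":0,"hand":100},{"dx":0,"dy":0,"dz":0,"yaw":0,"hand":80},{"dx":0,"dy":0,"dz":0,"yaw":0,"hand":60},{"dx":0,"dy":0,"dz":0,"yaw":0,"hand":60},{"dx":0,"dy":0,"dz":0,"yaw":0,"hand":60},{"dx":0,"dy":0,"dz":0,"yaw":0,"hand":60}]}}

```text
clock: 32.35
position: [0.4998, -0.3356, 0.1511]
orientation: [0.814, -0.581, 0.0, 0.0]
contact_force: [-0.2, 0.4, 0.1]
finger_gap: 0.0719
```

Request:
{"method": "jog_arm", "body": {"increments": [{"dx":0,"dy":0,"dz":-0.01,"yaw":0,"hand":60},{"dx":0,"dy":0,"dz":-0.02,"yaw":0,"hand":60},{"dx":0,"dy":0,"dz":-0.03,"yaw":0,"hand":60},{"dx":0,"dy":0,"dz":-0.03,"yaw":0,"hand":60},{"dx":0,"dy":0,"dz":-0.03,"yaw":0,"hand":60},{"dx":0,"dy":0,"dz":-0.03,"yaw":0,"hand":60},{"dx":0,"dy":0.03,"dz":-0.02,"yaw":0,"hand":60},{"dx":0,"dy":0.04,"dz":0,"yaw":0,"hand":60},{"dx":0,"dy":0,"dz":0,"yaw":0,"hand":60},{"dx":0,"dy":0,"dz":0,"yaw":0,"hand":60}]}}

```text
clock: 33.6
position: [0.4339, -0.3583, 0.3216]
orientation: [0.814, -0.581, 0.001, -0.0]
contact_force: [0.4, -0.0, 0.0]
finger_gap: 0.0717
```

```bash
python3 - <<'E'
from h import *
im,c=shot("wrist","w11.png");shot("top","t11.png");shot("side","s11.png");print(arm.sense()["clock"],arm.sense()["finger_gap"])
for th in(0,.2,.3,.4): print(th,proj(c,np.append(BC+(.054+.04*np.sin(th-.2))*BX,.037+.04*np.cos(th-.2))).round(1))
print("spec axis .026 top",proj(c,np.append(BC+.026*BX,.085)),"far edge",proj(c,np.append(BC+.095*BX,.025)))
w=cv2.imread("pics/w11.png");t=cv2.imread("pics/t11.png");s=cv2.imread("pics/s11.png")
g=cv2.cvtColor(w,cv2.COLOR_BGR2GRAY);print(list(zip(range(30,220,2),g[30:220:2,251:256].mean(1).astype(int).tolist())))
u,v=proj(c,np.append(BC+.035*BX,.06)).astype(int)
a=np.hstack([crop(w,u-50,max(v-50,0),100,100,3),crop(s,200,125,166,100,3)[:, :498]])
b=crop(t,65,120,266,100,3);b=b[:,:a.shape[1]]
a=a[:,:b.shape[1]];cv2.imwrite("pics/c11.png",np.vstack([a,b]))
E
```

```text
33.75 0.07197648761890835
0 [253.2  96.2]
0.2 [253.2  88.1]
0.3 [253.2  84. ]
0.4 [253.2  80. ]
spec axis .026 top [253.2565107 116.2949975] far edge [253.14633817  55.38112695]
[(30, 126), (32, 125), (34, 123), (36, 124), (38, 126), (40, 121), (42, 120), (44, 125), (46, 126), (48, 125), (50, 124), (52, 123), (54, 98), (56, 71), (58, 70), (60, 75), (62, 74), (64, 74), (66, 78), (68, 76), (70, 78), (72, 79), (74, 79), (76, 81), (78, 56), (80, 182), (82, 201), (84, 207), (86, 206), (88, 190), (90, 150), (92, 119), (94, 120), (96, 122), (98, 124), (100, 125), (102, 123), (104, 124), (106, 123), (108, 120), (110, 123), (112, 124), (114, 123), (116, 127), (118, 128), (120, 127), (122, 124), (124, 125), (126, 124), (128, 123), (130, 125), (132, 126), (134, 128), (136, 127), (138, 130), (140, 128), (142, 179), (144, 177), (146, 177), (148, 179), (150, 178), (152, 179), (154, 180), (156, 179), (158, 178), (160, 179), (162, 180), (164, 179), (166, 179), (168, 180), (170, 180), (172, 179), (174, 181), (176, 181), (178, 181), (180, 182), (182, 182), (184, 182), (186, 183), (188, 182), (190, 183), (192, 183), (194, 183), (196, 183), (198, 184), (200, 183), (202, 184), (204, 184), (206, 184), (208, 185), (210, 186), (212, 170), (214, 123), (216, 124), (218, 124)]
```

View pics/c11.png

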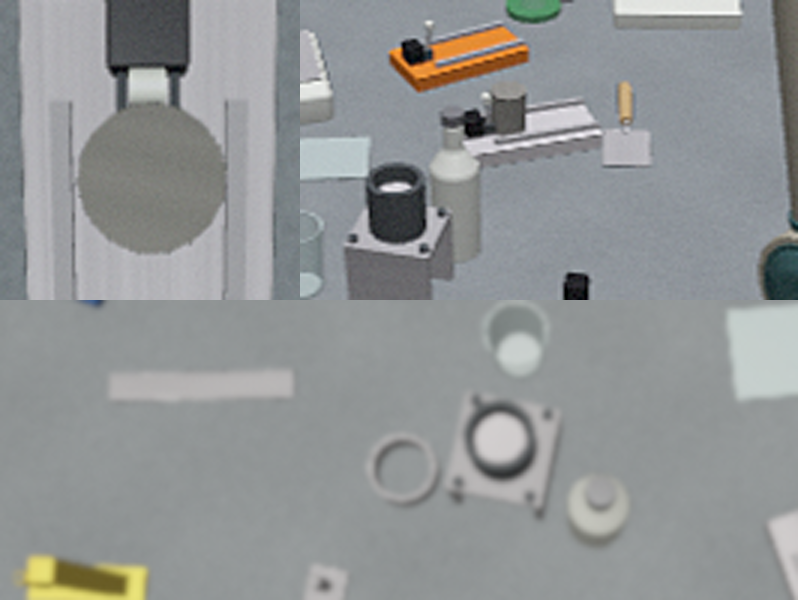

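Final view: the specimen is upright in the channel (centre row ~116.3 as predicted for +26 mm, touching the roller). The raised disc is visible in the empty mould, and the tool stands clear at the bottom of the top crop (foot near (325,583)). Handing in.

```bash
python3 -c "
from bench import arm
print(arm.finish_job())"
```

```text
the job is handed in; nothing more can be done
None
```

The job is handed in at about 34 s on the clock; no verdict was reported.

- **Push-out:** I poked the cylinder up through the access hole until the push force jumped to about 18 N at a nominal lift of 39.5 mm, which I took as the end stop. The cylinder's top then measured z 205 mm against an expected 206 mm. I set the tool down upright at about (0.40, 0.21), roughly 0.2 m from the stand.
- **Loading:** I lifted the cylinder out and set it in the channel at bed x −30 mm. I released it, regripped it softly and slid it to +26 mm, then opened the gripper and lifted clear.
- **Switch:** before the last 1 mm slide, the roller's position in the image gave a lever angle of about 0.23–0.25 rad, so it had clicked. After release the cylinder's centre was within about 0.5 px of the prediction for +26 mm, between the click at +23 and overtravel at +31. The roller was then partly hidden, so I could not read the final angle directly.
- **Bystanders:** in the last pictures I saw no sign that the ring, bottle, beaker, straightedge, glass plate or spatula had moved. The weight was outside those crops and was not rechecked.
- **Disagreements:** estimates of the stand's centre differed by up to about 7 mm (first top-view estimate y +5 mm, wrist camera up to y +12 mm). The hole allowed about 7 mm, and the pin went through without touching. The first two move calls were refused for missing keys, and nothing moved.

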